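# Switch on the bench test circuit

### The arm

A 7-joint arm with a two-finger parallel gripper is mounted at the origin on the work surface. World frame = base frame: x ahead of the robot, y to its left, z up, the work surface at z = 0. Lengths are in m, angles in rad, forces in N, time in s.
With the tool pointing down it reaches from about 0.4 to 0.85 m from the base axis. Payload 10.4 kg.
Tool frame: the origin (TCP) lies midway between the tips of the shut fingers; the grasp point (between the pads) lies 19 mm behind it; z points along the fingers, y is the line along which they close (so a half turn about z gives the same grasp; the last joint's range is limited). The gripper opens to 87 mm and grips with 3 to 60 N. Pads are 19 mm wide; open, the fingers measure 117 mm over their backs; the gripper's body (75 mm by 190 mm) begins 51 mm behind the grasp point.
Start: joints at [1.283, 0.332, -0.065, 1.46, 0.022, 1.35, -0.088], TCP at [0.164, -0.603, 0.185] pointing down, gripper open.
Joint ranges: [-2.6, 2.6], [-0.5, 2.12], [-1.47, 1.34], [0.16, 2.42], [-1.27, 4.41], [0.06, 2.06], [-2.6, 2.6]. Speed limits (rad/s): [2.22, 2.22, 2.79, 2.79, 3.14, 3.14, 3.14].

### API

Orientations are given as a unit quaternion [x, y, z, w].
In Python, from bench import r gives the robot as it stands.
- The arm moves only by the tool arm_command, never from a script. Its arguments are lists of equal length, an entry for each row: "xyz": the shift along the world's x, y, z in m, a list of three; "rot": the turn, a rotation vector about the world's x, y, z in rad, a list of three. In form: {"xyz": [[tx, ty, tz], ...], "rot": [[ax, ay, az], ...]}. A call has 1 to 20 rows; each row is the pose to reach, as a shift and turn from the pose commanded when the call began; what a row does not reach only later rows make up. A row lasts 1/12 s, in which the tool goes at most 41.7 mm and 7.16 degrees, less where a joint would pass 70% of its speed; a pose out of reach is approached as far as the arm can. A call with a gripper value outside its range is refused whole. "grip" is the opening, from 0 (shut) to 1 (fully open), set as the call begins (left out, the last holds). The fingers move at their own pace and stop on an object; "squeeze" is the grip in N (left out, the last holds). Time passes only in rows, so rows that repeat a pose let the fingers close. It gives the time, the measured TCP pose, the force, the opening and the grip force at its end, in the units of the state.
- r.read_state(): the state, without advancing time (a new reading comes with each control period).
- r.camera(name): name is "scene" or "side" or "wrist"; returns the picture (400x640x3 uint8, red, green, blue); there is no depth.
- r.camera_model(name): a dict with "fx", "fy", "cx", "cy" (pixels), "T" (4x4, takes a point from camera to world coordinates). Camera axes: x right, y up, looking along -z (the intrinsics and any distortion apply to the point x, -y, -z); pixel columns grow to the right and rows downward; lengths in m; the calibration is good to about 2 mm. A picture is of the moment at which its call begins: read the wrist's pose just before it. camera_model takes no time and is no camera call; for the wrist camera it gives the pose at the moment of the call.
- r.close_job(): hands the job in; it is judged then, once.
Trained networks look in the newest picture that a camera, given by its name, has taken for a name from the list of things; names that differ only in an ending like _2 or _b are one class to them, and where a whole thing is asked for, a point or a joint stands for the part that bears it (a point fixed in the world has none). Each returns a list of dicts, best first, with "conf" (0 to 1); they miss things now and then, are a little off and sometimes report something else, mostly with a low value. They report only what shows in the picture. A call takes as long as a camera call. They do not tell look-alikes from the thing itself.
- r.look_for(label, camera): "at" ([x, y, z] in m, in the coordinates of the camera as it stood for that picture, good to about 4 mm: the middle of the surface that is visible of it).
- r.spot_point(label, camera): "at" ([x, y, z] in m, in the coordinates of the camera as it stood for that picture, good to about 4 mm: a listed point, or the origin of a listed thing).
The state is a dict: "time": time; "joint_positions": joint angles; "joint_vel": joint speeds; "joint_torque": joint torques, N m; "ee_pos": TCP position; "eef_rot": TCP orientation; "ft_force": force on the tool from outside, world axes, zero at the start; "torque": the same for the moment, N m; "width": finger opening in m; "grip_force": force on a finger pad.
Only numpy, scipy, OpenCV 4.12 (cv2) and the standard library are available. Lean on these libraries where they do the work, as an engineer would, in place of code of your own. Each camera call takes 0.05 s, during which the arm holds its last target. There are 200 camera calls.

### The job

Make the test circuit on the electrician's bench live: first flip the black main toggle handle right over to its other side, then flip the single wide rocker switch on by pushing down its raised end, the one with the black pip. Leave both narrow rockers of the twin switch off.

Things in the scene. Friction and masses are not known exactly. Their poses are not given: they have to be found in the camera images.
- toggle (a joint): angle of the main toggle, rad: 0 off, 0.9 on. Black paddle handle on a fixed white box (90 x 90 mm, 60 mm high); level hinge 56 mm above the bench over the box's middle. Leans 0.45 rad from upright at 0, as much to the other side at 0.9. Over-centre spring: snaps to on by itself above 0.45, falls back below; 4 to 8 N near the top moves it.
- toggle_tip (a point): middle of the toggle handle's top, about 110 mm above the bench, 50 above its box. Handle: 32 mm wide (point y, the hinge direction), 14 thick over the top 14 mm, 28 x 10 below. The point turns with it: while off, z is up and x is level, the way to push; the hinge is then 26 mm along +x and 54 mm below.
- wide (a joint): angle of the wide rocker, rad: 0 off, 0.4 on (pip end down). One white rocker, 54 x 54 mm, in a fixed white box (90 x 90 mm, 45 mm high). Tilts 0.2 rad either way about a level axis through its middle. Over-centre spring: snaps to on by itself above 0.2, falls back below; about 5 N at the press point flips it.
- wide_press (a point): press point on top of the wide rocker, 18 mm from its tilt axis towards the end with the flat black pip (8 mm across). About 59 mm above the bench when off, sinks 8 mm on the way to on: push straight down here. The point turns with the rocker: while off, z is up and x is level, from the tilt axis to the pip end.
- twin_a (a joint): angle of one of the two narrow white rockers (each 54 x 25 mm, side by side in a third white box like that of the wide rocker), rad: 0 = off, 0.4 = on. Must stay off.
- twin_b (a joint): angle of the other narrow rocker of the twin switch, as twin_a. Must stay off.
Mind the look-alikes: they are no part of the job. Leave any blue or green look-alike of the part that bears wide alone.

How it is judged:
On the way, in this order (a step that is already met when the one before it is completed fails the run):
1. the main toggle has been flipped on while the wide rocker was still off (value of joint toggle above 0.75 rad and value of joint wide below 0.15 rad), for 0.2 s.
2. the wide rocker has been flipped on (value of joint wide above 0.3 rad), for 0.2 s.
At the end, for the whole second after the job is handed in: The main toggle is on (joint over 0.75 of 0.9 rad), the wide rocker is on (over 0.3 of 0.4 rad) and both narrow rockers are still off (under 0.15 rad) (value of joint toggle above 0.75 rad and value of joint wide above 0.3 rad and value of joint each of twin_a, twin_b below 0.15 rad); the robot touches nothing.
It fails at once if a narrow rocker of the twin switch is flipped on (value of joint any of twin_a, twin_b above 0.25 rad).
It also fails if it takes over 45 s, if anything falls off the work surface, if the arm or the gripper's body presses on something with over 40 N, if the wrist force passes 120 N, or if a joint passes its speed limit or range.

## Working session

There is one attempt and no reset: what is moved stays moved. The work goes in short steps, Python scripts to look and compute and a tool call to move; the robot and the scene stay as the last step left them, time stands still between calls to the robot, and variables do not carry over. Pictures are saved under pics/ and viewed, at most 10 in all, crops included, and the job is handed in when it is done.

Besides the shell and the picture viewer there is one more tool, called as name(argument=value, ...), one argument or row to a line, values as JSON. arm_command: Moves the arm, as the interface text tells. Its arguments: {"type":"object","properties":{"xyz":{"type":"array"},"rot":{"type":"array"},"grip":{"type":"number"},"squeeze":{"type":"number"}},"required":["xyz","rot"]}

```bash
mkdir -p pics; cat > h.py <<'E'
from bench import r
import numpy as np, cv2
def W(c,p):
    T=np.array(r.camera_model(c)["T"]); return (T@np.r_[p,1])[:3]
def px(c,pw):
    m=r.camera_model(c);T=np.array(m["T"]);q=np.linalg.inv(T)@np.r_[pw,1]
    return m["cx"]+m["fx"]*q[0]/-q[2], m["cy"]+m["fy"]*(-q[1])/-q[2]
def see(c,labels=("toggle_tip","wide_press"),look=("toggle","wide","twin_a"),save=None):
    im=r.camera(c)
    if save: cv2.imwrite(save,im[:,:,::-1])
    for f,ls in ((r.spot_point,labels),(r.look_for,look)):
        for l in ls:
            for d in f(l,c)[:4]:
                w=W(c,d["at"]); print(c,f.__name__,l,round(d["conf"],2),w.round(4),np.round(px(c,w)))
E
python3 - <<'E'
from h import *
print({k:v for k,v in r.camera_model("scene").items()})
for c in("scene","side"): see(c,save=f"pics/{c}0.png")
s=r.read_state();print(s["time"],s["ee_pos"],s["eef_rot"],s["ft_force"])
E
```

```text
{'fx': 466.8806079177182, 'fy': 466.8806079177182, 'cx': 323.64994573255876, 'cy': 201.73002076849048, 'T': array([[-0.84725519, -0.40480596,  0.34393425,  0.83911873],
       [ 0.53104347, -0.6605045 ,  0.53077927,  0.64651578],
       [ 0.01230751,  0.63234953,  0.77458543,  0.92241096],
       [ 0.        ,  0.        ,  0.        ,  1.        ]])}
scene call toggle_tip 0.39 [ 0.5621 -0.2474  0.1139] [226. 127.]
scene call wide_press 0.97 [0.476  0.2411 0.0583] [361. 263.]
scene call wide_press 0.92 [0.3343 0.3085 0.0603] [432. 256.]
scene call wide_press 0.91 [0.5501 0.3945 0.0594] [376. 338.]
scene call wide_press 0.77 [0.3521 0.096  0.0549] [369. 197.]
scene call toggle 0.57 [ 0.5733 -0.2483  0.1016] [223. 132.]
scene call wide 0.97 [0.3718 0.1018 0.0507] [363. 203.]
scene call wide 0.69 [0.3535 0.3097 0.0528] [425. 262.]
scene call wide 0.57 [0.5049 0.247  0.0542] [352. 272.]
scene call twin_a 0.67 [0.5513 0.0136 0.0502] [280. 209.]
scene call twin_a 0.66 [ 0.5448 -0.0229  0.0567] [275. 196.]
side call toggle_tip 0.92 [ 0.5604 -0.2486  0.1124] [408. 294.]
side call wide_press 0.88 [0.3517 0.0934 0.061 ] [264. 214.]
side call wide_press 0.78 [0.3285 0.3155 0.0584] [244. 167.]
side call wide_press 0.66 [0.5551 0.3977 0.0579] [313. 140.]
side call wide_press 0.54 [0.4792 0.2407 0.0575] [301. 172.]
side call toggle 0.66 [ 0.5686 -0.2656  0.0944] [416. 307.]
side call wide 0.94 [0.3707 0.0902 0.0544] [272. 216.]
side call wide 0.81 [0.4904 0.2382 0.0553] [305. 173.]
side call wide 0.62 [0.5628 0.3866 0.0553] [316. 142.]
side call wide 0.49 [0.3467 0.2928 0.0529] [252. 172.]
side call twin_a 0.63 [ 0.5445 -0.0287  0.0522] [356. 235.]
side call twin_a 0.62 [0.5476 0.0026 0.0526] [353. 225.]
0.6 [ 0.16358617 -0.60324611  0.18498616] [9.91249293e-01 1.32003162e-01 2.81677312e-05 5.46997458e-05] [0.43991033 0.0982404  0.3568808 ]
```

View pics/scene0.png

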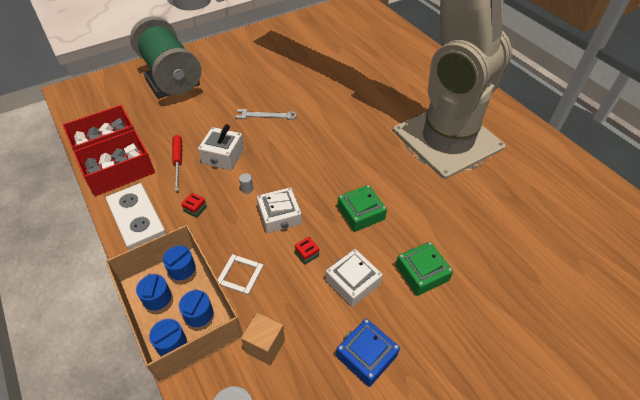

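View pics/side0.png

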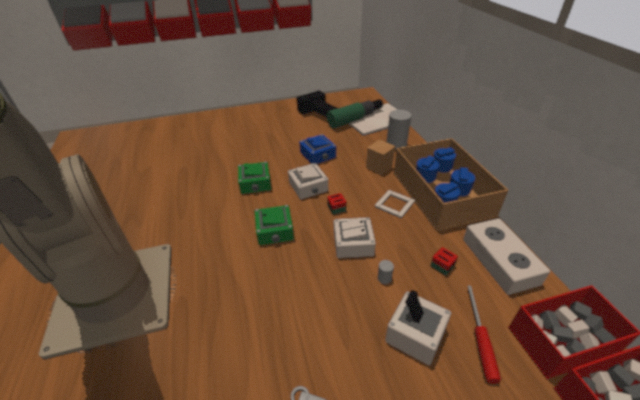

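The scene picture shows the toggle at (222,140), the twin at (280,209), and the white wide rocker at (353,275) with its pip near (361,263). The green and blue boxes are look-alikes. Next I'll zoom in on the toggle box to get its heading.

```bash
python3 - <<'E'
import cv2,numpy as np
a=cv2.imread("pics/scene0.png")[110:180,180:270]; b=cv2.imread("pics/side0.png")[280:370,375:465]
c=cv2.imread("pics/scene0.png")[240:310,315:395]
f=lambda i,s:cv2.resize(i,None,fx=s,fy=s,interpolation=cv2.INTER_CUBIC)
o=np.zeros((600,800,3),np.uint8)
for im,x,y,s in((a,0,0,4),(b,400,0,4),(c,0,300,4)):
    t=f(im,s);h,w=t.shape[:2];h=min(h,600-y);o[y:y+h,x:x+w]=t[:h]
cv2.imwrite("pics/crop.png",o)
E
```

```text
(no output)
```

View pics/crop.png

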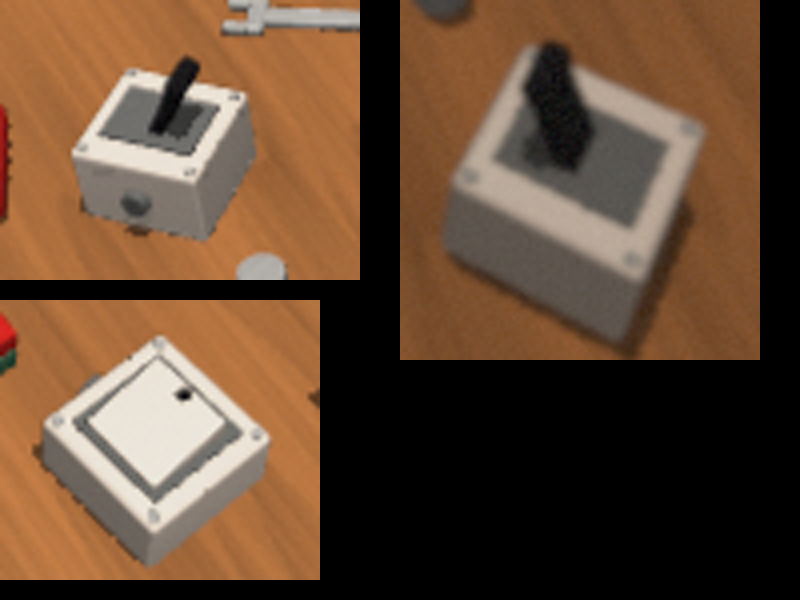

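The crops show clean box-top corners. The toggle leans towards the robot/screwless side, and the pip is at the wide box's upper-right edge.

```bash
cat >> h.py <<'E'
def ray(c,u,v,z):
    m=r.camera_model(c);T=np.array(m["T"]);d=T[:3,:3]@[(u-m["cx"])/m["fx"],-(v-m["cy"])/m["fy"],-1]
    return T[:3,3]+d*(z-T[2,3])/d[2]
E
python3 - <<'E'
from h import *
def box(c,P,z):
    q=np.array([ray(c,*p,z)[:2] for p in P]);print(c,q.round(4).tolist(),"mid",q.mean(0).round(4))
    for i in range(4):
        d=q[(i+1)%4]-q[i];print("  len",np.hypot(*d).round(4),"deg",np.degrees(np.arctan2(d[1],d[0])).round(1))
box("scene",[(212,127.5),(242,133.75),(230,155.5),(198.5,148.25)],.06)
box("side",[(406.25,291.25),(451,312.5),(435,348.75),(386.25,325)],.06)
box("scene",[(354.5,248.75),(382.5,274.5),(353.75,298.75),(325.5,271.25)],.045)
E
```

```text
scene [[0.5771, -0.3252], [0.5183, -0.2602], [0.5807, -0.2017], [0.6396, -0.2689]] mid [ 0.5789 -0.264 ]
  len 0.0877 deg 132.1
  len 0.0855 deg 43.1
  len 0.0893 deg -48.7
  len 0.0841 deg -138.0
side [[0.5828, -0.2097], [0.6408, -0.2765], [0.5776, -0.3307], [0.5162, -0.2656]] mid [ 0.5793 -0.2706]
  len 0.0884 deg -49.0
  len 0.0833 deg -139.4
  len 0.0895 deg 133.3
  len 0.0869 deg 40.0
scene [[0.4628, 0.1969], [0.4489, 0.2832], [0.5343, 0.2983], [0.5492, 0.2119]] mid [0.4988 0.2476]
  len 0.0875 deg 99.2
  len 0.0868 deg 10.0
  len 0.0877 deg -80.2
  len 0.0877 deg -170.1
```

arm_command(
  xyz=[
    [0.02, 0.021, 0],
    [0.041, 0.042, 0],
    [0.062, 0.064, 0],
    [0.083, 0.085, 0],
    [0.103, 0.106, 0],
    [0.124, 0.128, 0],
    [0.144, 0.149, 0],
    [0.165, 0.17, 0],
    [0.186, 0.191, 0],
    [0.206, 0.213, 0],
    [0.227, 0.234, 0],
    [0.248, 0.255, 0],
    [0.268, 0.277, 0],
    [0.289, 0.298, 0],
    [0.31, 0.319, 0],
    [0.33, 0.341, 0],
    [0.351, 0.362, 0],
    [0.371, 0.383, 0],
    [0.371, 0.383, 0],
    [0.371, 0.383, 0],
  ],
  rot=[
    [0, 0, 0.026],
    [0, 0, 0.052],
    [0, 0, 0.078],
    [0, 0, 0.104],
    [0, 0, 0.13],
    [0, 0, 0.156],
    [0, 0, 0.182],
    [0, 0, 0.208],
    [0, 0, 0.234],
    [0, 0, 0.26],
    [0, 0, 0.286],
    [0, 0, 0.312],
    [0, 0, 0.338],
    [0, 0, 0.364],
    [0, 0, 0.39],
    [0, 0, 0.416],
    [0, 0, 0.442],
    [0, 0, 0.47],
    [0, 0, 0.47],
    [0, 0, 0.47],
  ],
  grip=0,
)

```text
time: 2.27
ee_pos: [0.5355, -0.2185, 0.1849]
eef_rot: [0.933, 0.361, 0.0, -0.0]
ft_force: [-0.7, 0.3, -0.6]
width: 0.0005
grip_force: 0.0
```

```bash
python3 - <<'E'
from h import *
see("wrist",save="pics/w1.png")
s=r.read_state();print(s["time"],s["ee_pos"],s["eef_rot"],s["width"])
E
```

```text
wrist call toggle_tip 0.56 [ 0.5635 -0.2518  0.1142] [358. 191.]
wrist call toggle 0.64 [ 0.5734 -0.2567  0.1084] [368. 185.]
wrist call wide 0.58 [0.3755 0.0809 0.052 ] [ 22. 104.]
wrist call twin_a 0.62 [ 0.5461 -0.0285  0.0559] [188.  51.]
wrist call twin_a 0.6 [0.5512 0.0016 0.0591] [164.  24.]
2.5667 [ 0.53397723 -0.22135642  0.18503926] [ 9.33616125e-01  3.58274852e-01 -1.08127813e-04  2.21844613e-04] 0.00011589959359969125
```

View pics/w1.png

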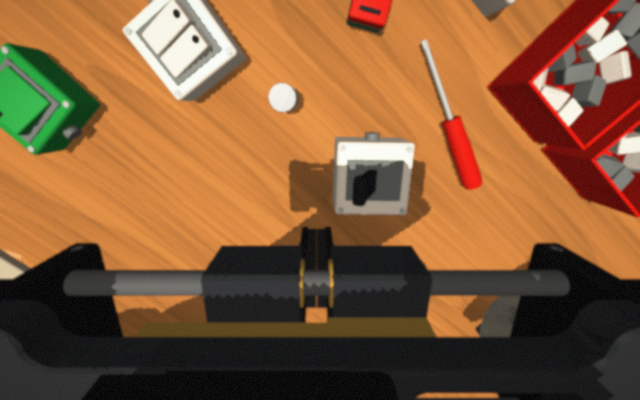

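arm_command(
  xyz=[
    [0, 0, -0.03],
    [0, 0, -0.06],
    [0, 0, -0.09],
    [0, 0, -0.09],
    [0.005, -0.005, -0.09],
    [0.009, -0.01, -0.09],
    [0.013, -0.014, -0.09],
    [0.017, -0.018, -0.09],
    [0.02, -0.022, -0.09],
    [0.024, -0.026, -0.09],
    [0.028, -0.03, -0.09],
    [0.032, -0.034, -0.09],
    [0.036, -0.039, -0.09],
    [0.04, -0.043, -0.09],
    [0.04, -0.043, -0.09],
    [0.04, -0.043, -0.09],
  ],
  rot=[
    [0, 0, 0],
    [0, 0, 0],
    [0, 0, 0],
    [0, 0, 0],
    [0, 0, 0],
    [0, 0, 0],
    [0, 0, 0],
    [0, 0, 0],
    [0, 0, 0],
    [0, 0, 0],
    [0, 0, 0],
    [0, 0, 0],
    [0, 0, 0],
    [0, 0, 0],
    [0, 0, 0],
    [0, 0, 0],
  ],
)

```text
time: 3.9
ee_pos: [0.5747, -0.2633, 0.0947]
eef_rot: [0.933, 0.359, -0.0, -0.0]
ft_force: [-0.4, 0.1, 0.8]
width: 0.0002
grip_force: 0.0
```

```bash
python3 - <<'E'
from h import *
for c in("scene","side"): see(c,labels=("toggle_tip",),look=(),save=f"pics/{c}2.png")
import cv2
a=cv2.imread("pics/scene2.png")[80:190,160:290];b=cv2.imread("pics/side2.png")[250:370,345:475]
cv2.imwrite("pics/c2.png",np.hstack([cv2.resize(a,(400,340),interpolation=2),cv2.resize(b,(400,340),interpolation=2)]))
s=r.read_state();print(s["time"],s["ee_pos"],s["ft_force"])
E
```

```text
scene call toggle_tip 0.48 [ 0.5636 -0.2493  0.1092] [226. 128.]
side call toggle_tip 0.62 [ 0.5611 -0.2508  0.1111] [409. 296.]
4.1 [ 0.57450376 -0.26294155  0.09502476] [ 0.0683306  -0.80342984 -0.07465265]
```

View pics/c2.png

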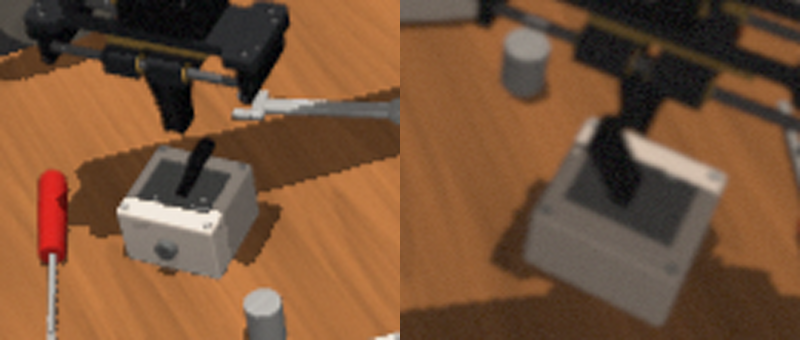

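The toggle is still off (tip at about (226,128) in the scene). The finger appears beyond the handle, at about (218,122), so I'll check the offset.

```bash
python3 - <<'E'
from h import *
p=np.array(r.read_state()["ee_pos"])
for c in("scene","side","wrist"): print(c,np.round(px(c,p),1))
u,v=160+178*130/400,80+130*110/340
print([ray("scene",u,v,z).round(3).tolist() for z in(.095,.11,.12)])
u,v=345+632*130/400,250+130*120/340
print([ray("side",u,v,z).round(3).tolist() for z in(.095,.11,.12)])
T=np.array(r.camera_model("wrist")["T"]);print(T.round(4))
E
```

```text
scene [220.3 130.8]
side [417.9 304.6]
wrist [316.1 220.1]
[[0.566, -0.298, 0.095], [0.571, -0.28, 0.11], [0.574, -0.269, 0.12]]
[[0.81, -0.315, 0.095], [0.797, -0.322, 0.11], [0.788, -0.327, 0.12]]
[[ 0.6713  0.7057  0.2266  0.6375]
 [-0.7412  0.6391  0.2053 -0.2059]
 [ 0.     -0.3058  0.9521  0.2939]
 [ 0.      0.      0.      1.    ]]
```

Both cameras put the fingertips about 20–25 mm higher than the reported TCP, so they passed over the handle. I'll back off, go 22 mm lower (still above the 60 mm box either way) and push again.

arm_command(
  xyz=[
    [-0.02, 0.0215, 0],
    [-0.04, 0.043, 0],
    [-0.04, 0.043, 0],
    [-0.04, 0.043, -0.011],
    [-0.04, 0.043, -0.022],
    [-0.04, 0.043, -0.022],
  ],
  rot=[
    [0, 0, 0],
    [0, 0, 0],
    [0, 0, 0],
    [0, 0, 0],
    [0, 0, 0],
    [0, 0, 0],
  ],
)

```text
time: 4.6
ee_pos: [0.5333, -0.2205, 0.0701]
eef_rot: [0.933, 0.359, -0.001, -0.001]
ft_force: [-0.7, -0.3, -0.8]
width: 0.0003
grip_force: 0.0
```

```bash
python3 - <<'E'
from h import *
p=np.array(r.read_state()["ee_pos"])
I={}
for c in("scene","side"): I[c]=r.camera(c); print(c,np.round(px(c,p),1))
T=[]
for c in I:
    u,v=np.round(px(c,p)).astype(int); t=cv2.resize(I[c][v-45:v+45,u-50:u+50,::-1],(400,360),interpolation=2)
    cv2.drawMarker(t,(200,180),(0,255,0),0,14,1); T.append(t)
cv2.imwrite("pics/c3.png",np.hstack(T)); print(p,r.read_state()["ft_force"])
E
```

```text
scene [243.  141.7]
side [385.5 299. ]
[ 0.53327573 -0.22051249  0.07007691] [ 0.35555145 -0.63842774  0.58753704]
```

View pics/c3.png

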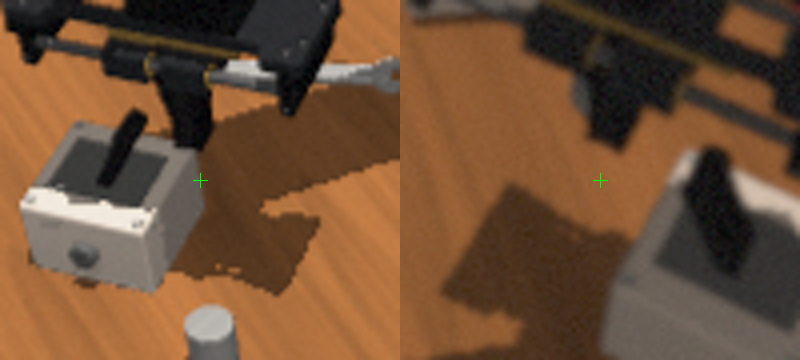

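The marker (the reported TCP) sits about 8 px below the visible fingertip in both views. I'll triangulate the real tip.

```bash
python3 - <<'E'
from h import *
def tri(a,b):
    L=[]
    for c,(u,v) in(("scene",a),("side",b)):
        o=np.array(r.camera_model(c)["T"])[:3,3];d=ray(c,u,v,0)-o;L.append((o,d/np.linalg.norm(d)))
    M=sum(np.eye(3)-np.outer(d,d) for o,d in L);k=sum((np.eye(3)-np.outer(d,d))@o for o,d in L)
    x=np.linalg.solve(M,k);print(x.round(4),[np.linalg.norm(np.cross(x-o,d)).round(4) for o,d in L])
tri((193+195/4,97+148/4),(336+212/4,254+150/4))
print(r.read_state()["ee_pos"],r.read_state()["joint_positions"])
E
```

```text
[ 0.5345 -0.2225  0.0963] [np.float64(0.002), np.float64(0.002)]
[ 0.53423893 -0.22057383  0.07183833] [ 0.68738869  0.3573997  -0.45136679  1.70328534  0.16977958  1.1214485
 -0.65013926]
```

The real tip is about 24 mm above the reported TCP, with x and y matching. I'll go 5 mm lower and push.

arm_command(
  xyz=[
    [0, 0, -0.005],
    [0.005, -0.005, -0.005],
    [0.009, -0.01, -0.005],
    [0.013, -0.014, -0.005],
    [0.017, -0.018, -0.005],
    [0.02, -0.022, -0.005],
    [0.024, -0.026, -0.005],
    [0.028, -0.03, -0.005],
    [0.032, -0.034, -0.005],
    [0.036, -0.039, -0.005],
    [0.04, -0.043, -0.005],
    [0.041, -0.045, -0.005],
    [0.041, -0.045, -0.005],
    [0.041, -0.045, -0.005],
  ],
  rot=[
    [0, 0, 0],
    [0, 0, 0],
    [0, 0, 0],
    [0, 0, 0],
    [0, 0, 0],
    [0, 0, 0],
    [0, 0, 0],
    [0, 0, 0],
    [0, 0, 0],
    [0, 0, 0],
    [0, 0, 0],
    [0, 0, 0],
    [0, 0, 0],
    [0, 0, 0],
  ],
)

```text
time: 5.87
ee_pos: [0.5756, -0.2654, 0.0679]
eef_rot: [0.933, 0.359, 0.0, 0.0]
ft_force: [-0.2, -0.3, -0.6]
width: 0.0004
grip_force: 0.0
```

```bash
python3 - <<'E'
from h import *
I=[]
for c in("scene","side"):
    see(c,labels=("toggle_tip",),look=(),save=f"pics/{c}4.png")
    u,v=np.round(px(c,[.579,-.268,.08])).astype(int); I.append(cv2.resize(cv2.imread(f"pics/{c}4.png")[v-45:v+45,u-50:u+50],(400,360),interpolation=2))
cv2.imwrite("pics/c4.png",np.hstack(I)); s=r.read_state(); print(s["time"],s["ee_pos"],s["ft_force"])
E
```

```text
scene call toggle_tip 0.66 [ 0.5971 -0.2864  0.11  ] [208. 124.]
side call toggle_tip 0.55 [ 0.5946 -0.2922  0.1105] [438. 311.]
6.0667 [ 0.57554515 -0.26503418  0.06805055] [ 0.46285183 -0.02220766  0.52331727]
```

View pics/c4.png

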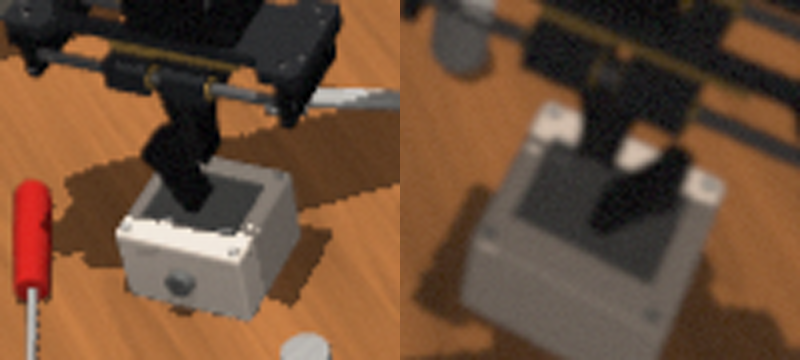

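The toggle is on: its tip is now at (0.596,-0.289), on the far side. Next I'll lift, cross over high, and turn for the wide rocker.

arm_command(
  xyz=[
    [-0.01, 0.01, 0.03],
    [-0.01, 0.01, 0.07],
    [-0.01, 0.01, 0.11],
    [-0.015, 0.04, 0.13],
    [-0.02, 0.07, 0.13],
    [-0.025, 0.1, 0.13],
    [-0.03, 0.135, 0.13],
    [-0.037, 0.17, 0.13],
    [-0.044, 0.205, 0.13],
    [-0.05, 0.24, 0.13],
    [-0.057, 0.275, 0.13],
    [-0.064, 0.31, 0.13],
    [-0.07, 0.345, 0.13],
    [-0.077, 0.38, 0.13],
    [-0.083, 0.415, 0.13],
    [-0.09, 0.45, 0.13],
    [-0.096, 0.48, 0.13],
    [-0.1, 0.508, 0.13],
    [-0.1, 0.508, 0.13],
    [-0.1, 0.508, 0.13],
  ],
  rot=[
    [0, 0, 0],
    [0, 0, 0],
    [0, 0, 0],
    [0, 0, -0.04],
    [0, 0, -0.08],
    [0, 0, -0.12],
    [0, 0, -0.16],
    [0, 0, -0.2],
    [0, 0, -0.24],
    [0, 0, -0.28],
    [0, 0, -0.32],
    [0, 0, -0.36],
    [0, 0, -0.4],
    [0, 0, -0.44],
    [0, 0, -0.48],
    [0, 0, -0.52],
    [0, 0, -0.56],
    [0, 0, -0.56],
    [0, 0, -0.56],
    [0, 0, -0.56],
  ],
)

```text
time: 7.73
ee_pos: [0.4747, 0.2445, 0.1981]
eef_rot: [0.996, 0.089, 0.0, -0.0]
ft_force: [0.2, -0.5, -0.8]
width: 0.0002
grip_force: 0.0
```

arm_command(
  xyz=[
    [0, 0, -0.04],
    [0, 0, -0.08],
    [0, 0, -0.12],
    [0, 0, -0.15],
    [0, 0, -0.15],
    [0, 0, -0.15],
  ],
  rot=[
    [0, 0, 0],
    [0, 0, 0],
    [0, 0, 0],
    [0, 0, 0],
    [0, 0, 0],
    [0, 0, 0],
  ],
)

```text
time: 8.23
ee_pos: [0.4752, 0.2414, 0.0477]
eef_rot: [0.996, 0.087, -0.001, 0.0]
ft_force: [0.4, 0.5, 0.8]
width: 0.0003
grip_force: 0.0
```

```bash
python3 - <<'E'
from h import *
I=[]
for c in("scene","side"):
    see(c,labels=("toggle_tip","wide_press"),look=(),save=f"pics/{c}5.png")
    u,v=np.round(px(c,[.48,.243,.06])).astype(int); I.append(cv2.resize(cv2.imread(f"pics/{c}5.png")[v-45:v+45,u-50:u+50],(400,360),interpolation=2))
cv2.imwrite("pics/c5.png",np.hstack(I)); s=r.read_state(); print(s["time"],s["ee_pos"],s["ft_force"])
E
```

```text
scene call toggle_tip 0.72 [ 0.5975 -0.2857  0.1132] [207. 123.]
scene call wide_press 0.8 [0.4759 0.2385 0.0573] [361. 262.]
scene call wide_press 0.7 [0.337  0.3105 0.0571] [432. 258.]
scene call wide_press 0.67 [0.5502 0.3914 0.0588] [375. 336.]
side call toggle_tip 0.66 [ 0.5942 -0.289   0.1091] [437. 310.]
side call wide_press 0.65 [0.3318 0.3122 0.0575] [245. 168.]
side call wide_press 0.6 [0.3487 0.0962 0.0602] [263. 214.]
side call wide_press 0.52 [0.4799 0.2388 0.057 ] [301. 173.]
8.5333 [0.47672753 0.24312121 0.04970941] [ 0.07303375  0.47675349 -0.10292691]
```

View pics/c5.png

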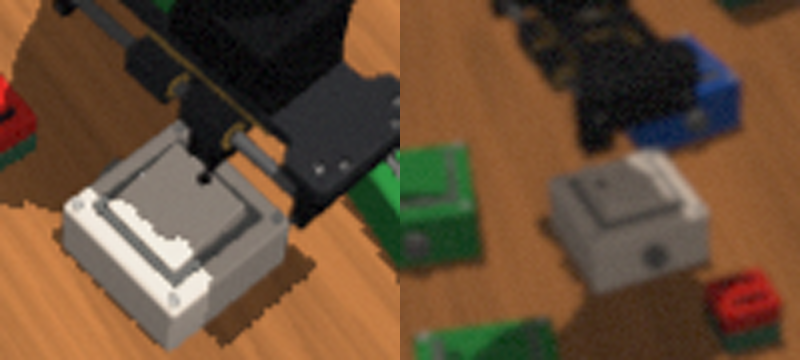

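The fingers hover over the pip end of the white rocker, and the toggle is still on. Now I'll press down slowly.

arm_command(
  xyz=[
    [0, 0, -0.004],
    [0, 0, -0.008],
    [0, 0, -0.011],
    [0, 0, -0.013],
    [0, 0, -0.015],
    [0, 0, -0.017],
    [0, 0, -0.019],
    [0, 0, -0.021],
    [0, 0, -0.021],
    [0, 0, -0.021],
  ],
  rot=[
    [0, 0, 0],
    [0, 0, 0],
    [0, 0, 0],
    [0, 0, 0],
    [0, 0, 0],
    [0, 0, 0],
    [0, 0, 0],
    [0, 0, 0],
    [0, 0, 0],
    [0, 0, 0],
  ],
)

```text
time: 9.37
ee_pos: [0.4755, 0.2428, 0.0269]
eef_rot: [0.996, 0.087, -0.0, 0.0]
ft_force: [-1.6, 0.7, 0.6]
width: 0.0002
grip_force: 0.0
```

```bash
python3 - <<'E'
from h import *
I=[]
for c in("scene","side"):
    see(c,labels=("wide_press",),look=(),save=f"pics/{c}6.png")
    u,v=np.round(px(c,[.48,.243,.06])).astype(int); I.append(cv2.resize(cv2.imread(f"pics/{c}6.png")[v-45:v+45,u-50:u+50],(400,360),interpolation=2))
cv2.imwrite("pics/c6.png",np.hstack(I)); s=r.read_state(); print(s["time"],s["ee_pos"],s["ft_force"])
E
```

```text
scene call wide_press 0.86 [0.3351 0.3077 0.0602] [432. 255.]
scene call wide_press 0.79 [0.5491 0.3922 0.0565] [375. 337.]
scene call wide_press 0.56 [0.4773 0.2394 0.0555] [360. 263.]
side call wide_press 0.79 [0.353  0.0929 0.0613] [265. 214.]
side call wide_press 0.6 [0.3304 0.3146 0.0579] [245. 167.]
side call wide_press 0.47 [0.4759 0.243  0.0575] [300. 172.]
side call wide_press 0.41 [0.5519 0.3981 0.057 ] [312. 140.]
9.5667 [0.47566983 0.24280841 0.02710194] [0.49789025 0.83237621 0.2760918 ]
```

View pics/c6.png

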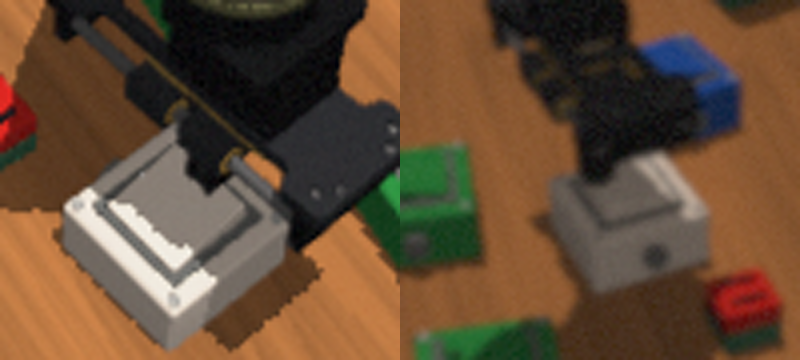

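The rocker hasn't flipped and there is no contact force, so the tip is just above it. I'll continue in small steps on force feedback.

arm_command(
  xyz=[
    [0, 0, -0.001],
    [0, 0, -0.002],
    [0, 0, -0.003],
    [0, 0, -0.004],
    [0, 0, -0.004],
  ],
  rot=[
    [0, 0, 0],
    [0, 0, 0],
    [0, 0, 0],
    [0, 0, 0],
    [0, 0, 0],
  ],
)

```text
time: 9.98
ee_pos: [0.4756, 0.2428, 0.0229]
eef_rot: [0.996, 0.087, 0.0, 0.0]
ft_force: [-0.9, -0.6, 1.3]
width: 0.0004
grip_force: 0.8
```

arm_command(
  xyz=[
    [0, 0, -0.001],
    [0, 0, -0.002],
    [0, 0, -0.003],
    [0, 0, -0.003],
  ],
  rot=[
    [0, 0, 0],
    [0, 0, 0],
    [0, 0, 0],
    [0, 0, 0],
  ],
)

```text
time: 10.32
ee_pos: [0.4753, 0.2428, 0.0198]
eef_rot: [0.996, 0.087, -0.0, 0.0]
ft_force: [-0.5, -0.5, 1.4]
width: 0.0005
grip_force: 0.9
```

arm_command(
  xyz=[
    [0, 0, -0.001],
    [0, 0, -0.002],
    [0, 0, -0.003],
    [0, 0, -0.003],
  ],
  rot=[
    [0, 0, 0],
    [0, 0, 0],
    [0, 0, 0],
    [0, 0, 0],
  ],
)

```text
time: 10.65
ee_pos: [0.4756, 0.2426, 0.0167]
eef_rot: [0.996, 0.087, -0.0, 0.0]
ft_force: [-0.8, 0.1, -0.3]
width: 0.0002
grip_force: 0.0
```

```bash
python3 - <<'E'
from h import *
I=[]
for c in("scene","side"):
    see(c,labels=("wide_press",),look=(),save=f"pics/{c}7.png")
s=r.read_state(); print(s["time"],s["ee_pos"],s["ft_force"])
# change in rocker/finger region between step 6 and 7
for c in("scene","side"):
    u,v=np.round(px(c,[.50,.247,.055])).astype(int)
    a,b=[cv2.imread(f"pics/{c}{k}.png",0)[v-14:v+14,u-14:u+14].astype(int) for k in(6,7)]
    print(c,abs(a-b).mean(),(abs(a-b)>25).sum())
E
```

```text
scene call wide_press 0.78 [0.4723 0.2394 0.0513] [362. 263.]
scene call wide_press 0.76 [0.3342 0.311  0.059 ] [433. 257.]
scene call wide_press 0.63 [0.5523 0.3927 0.0584] [374. 338.]
side call wide_press 0.71 [0.4743 0.2401 0.0462] [300. 176.]
side call wide_press 0.68 [0.3315 0.3097 0.057 ] [245. 168.]
side call wide_press 0.68 [0.5505 0.3966 0.0584] [311. 140.]
side call wide_press 0.59 [0.3497 0.0913 0.0601] [264. 215.]
10.85 [0.47569322 0.24276237 0.01695668] [-0.32937878 -0.64421447 -0.11698021]
scene 22.895408163265305 183
side 13.728316326530612 132
```

The press point has sunk to about 50 mm and the force has dropped to zero, so the rocker seems to have snapped over. I'll retreat and use the last picture to check.

arm_command(
  xyz=[
    [0, 0, 0.01],
    [0, 0, 0.03],
    [0, 0, 0.06],
    [0, 0, 0.1],
    [0, 0, 0.14],
    [-0.03, -0.03, 0.18],
    [-0.06, -0.06, 0.2],
    [-0.06, -0.09, 0.2],
    [-0.06, -0.12, 0.2],
    [-0.06, -0.12, 0.2],
    [-0.06, -0.12, 0.2],
  ],
  rot=[
    [0, 0, 0],
    [0, 0, 0],
    [0, 0, 0],
    [0, 0, 0],
    [0, 0, 0],
    [0, 0, 0],
    [0, 0, 0],
    [0, 0, 0],
    [0, 0, 0],
    [0, 0, 0],
    [0, 0, 0],
  ],
)

```text
time: 11.77
ee_pos: [0.4158, 0.1211, 0.2181]
eef_rot: [0.996, 0.085, 0.001, 0.001]
ft_force: [0.2, 0.9, 0.2]
width: 0.0004
grip_force: 0.0
```

```bash
python3 - <<'E'
from h import *
I=[]
for c in("scene","side"):
    see(c,labels=("toggle_tip","wide_press","twin_a"),look=(),save=f"pics/{c}8.png")
def cr(c,p,n,w,h):
    u,v=np.round(px(c,p)).astype(int);return cv2.resize(cv2.imread(f"pics/{c}{n}.png")[v-30:v+30,u-40:u+40],(400,300),interpolation=2)
cv2.imwrite("pics/c8.png",np.vstack([np.hstack([cr("side",[.49,.245,.05],8,0,0),cr("side",[.49,.245,.05],0,0,0)]),np.hstack([cr("side",[.55,-.01,.05],8,0,0),cr("scene",[.49,.245,.05],8,0,0)])]))
s=r.read_state(); print(s["time"],s["ee_pos"],s["ft_force"])
E
```

```text
scene call toggle_tip 0.68 [ 0.5998 -0.2859  0.1123] [206. 124.]
scene call wide_press 0.91 [0.3385 0.3106 0.0605] [431. 257.]
scene call wide_press 0.71 [0.5492 0.3935 0.0569] [376. 337.]
scene call wide_press 0.71 [0.3559 0.0965 0.0542] [368. 198.]
scene call wide_press 0.68 [0.4728 0.2401 0.0505] [362. 264.]Traceback (most recent call last):
  File "<stdin>", line 4, in <module>
  File "h.py", line 13, in see
    for d in f(l,c)[:4]:
             ~^^^^^
ValueError: it knows: toggle_tip, wide_press
```

```bash
python3 - <<'E'
from h import *
for c in("scene","side"):
    see(c,look=(),save=f"pics/{c}8.png")
def cr(c,p,n):
    u,v=np.round(px(c,p)).astype(int);return cv2.resize(cv2.imread(f"pics/{c}{n}.png")[v-30:v+30,u-40:u+40],(400,300),interpolation=2)
a=[.49,.245,.05]
cv2.imwrite("pics/c8.png",np.vstack([np.hstack([cr("side",a,8),cr("side",a,0)]),np.hstack([cr("scene",[.55,-.01,.05],8),cr("scene",a,8)])]))
E
```

```text
scene call toggle_tip 0.66 [ 0.5977 -0.2868  0.1134] [207. 123.]
scene call wide_press 0.97 [0.551  0.3917 0.0567] [374. 337.]
scene call wide_press 0.82 [0.3554 0.0969 0.0551] [368. 197.]
scene call wide_press 0.72 [0.4725 0.2397 0.0497] [362. 264.]
scene call wide_press 0.57 [0.3355 0.3115 0.0581] [433. 257.]
side call toggle_tip 0.74 [ 0.5935 -0.2899  0.1103] [437. 310.]
side call wide_press 0.69 [0.472  0.2396 0.0475] [299. 176.]
side call wide_press 0.66 [0.3502 0.0934 0.0627] [264. 214.]
side call wide_press 0.51 [0.5487 0.3984 0.0557] [311. 141.]
side call wide_press 0.48 [0.3301 0.3137 0.056 ] [245. 168.]
```

View pics/c8.png

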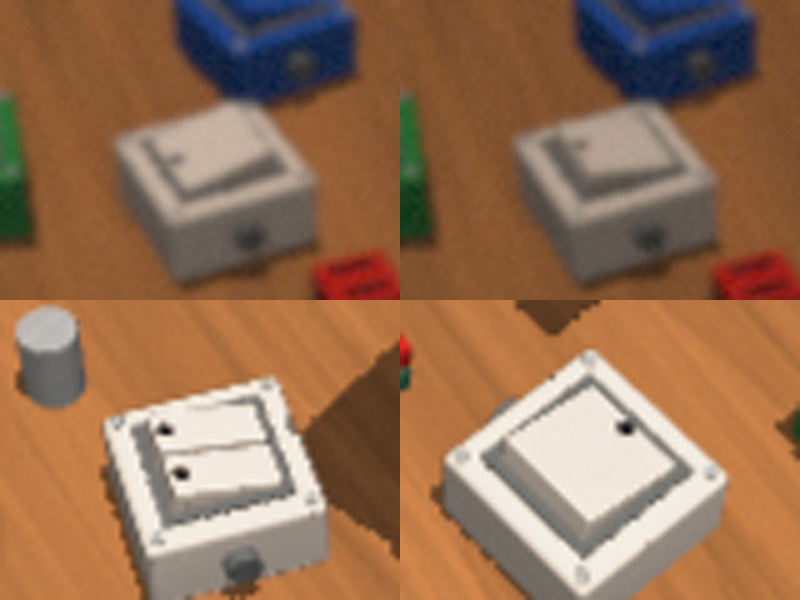

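The wide rocker's pip end is down (compare side view top left, after, with top right, before). The twin is untouched with its pip ends raised, the toggle is on, and the robot is clear.

```bash
python3 -c "
from bench import r
print(r.close_job())"
```

```text
the job is handed in; nothing more can be done
None
```

The job is handed in: I flipped the main toggle on first, then pressed the wide rocker on, and the last pictures showed both on, the twin rockers still off and the arm clear; the hand-in call gave no verdict.

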